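# Empty the tray of tube caps and keep it tipped over the bin

### The job

Draw the little aluminium tray, which has a black bar handle, up out of its grey stand and keep it level so that no cap slides off its open front. Carry it to the green bin and tip the open front down by about 45 degrees, low over the bin, so that all four blue tube caps slide into it. Finish still holding the tray up in the gripper, tipped, with its open front edge over the bin and just clear above the rim, touching neither bin nor stand; do not shove the bin or disturb the timer and the two bottles.

Things in the scene. Friction and masses are not known exactly. Their poses are not given: they have to be found in the camera images.
- tray: Aluminium scoop tray, 98 (x) by 118 mm (y), 0.22 kg, floor and walls 3 mm; back wall (+x) 30 mm high, sides 25 mm, front (-x) open, no lip. Smooth: caps start to slide at 15 to 23 degrees. A handle spans its middle: uprights 18 mm wide at y = +-57.5 mm, 98 mm tall, joined by a bar. Origin: centre of the underside, at the start 10 mm above the bench; z up, -x to the open front
- tray_grip (a point): Centre of the tray's black bar handle, 85 mm above the tray's underside, above its middle. The bar is 12 mm thick (tray x), 26 mm high and 112 mm long (tray y); grip it across its 12 mm thickness. Axes as the tray's
- tray_lip (a point): Middle of the tray's open front edge, on the floor's upper face: tray frame x = -49 mm, z = +3 mm. Axes as the tray's
- holder: Grey plastic stand fixed to the bench, an open-topped pocket 112 (x) by 132 (y) by 32 mm high on rubber feet; walls 4 mm, inner floor 10 mm above the bench, so the pocket is 22 mm deep with about 3 mm play round the tray. Origin: centre of its underside on the bench; axes parallel to the tray's at the start
- bin: Green plastic open bin, loose (0.8 kg), 160 mm (x) by 190 mm (y), 70 mm high, walls and floor 4 mm. Origin: centre of its underside; x and y along its short and long side, z up; yaw within 0.3 rad
- timer: Small white timer, 62x62x17 mm, loose, lying on the bench near its front edge between stand and bin; a bystander. Origin: centre of its underside
- dropper: Small dropper bottle with an orange cap, 27 mm across and 84 mm tall, loose; a bystander standing behind the work. Origin: centre of its underside
- reagent_bottle: White reagent bottle with a blue cap, 68 mm across and 121 mm tall, loose; a bystander standing behind the work. Origin: centre of its underside
- cap0: One of four equal blue ribbed screw caps of 50 ml tubes, 34 mm across and 14 mm tall, 15 g, loose, lying flat on the tray's floor at the start, two in front and two behind. Origin: centre of its underside
- cap1: One of four equal blue ribbed screw caps of 50 ml tubes, 34 mm across and 14 mm tall, 15 g, loose, lying flat on the tray's floor at the start, two in front and two behind. Origin: centre of its underside
- cap2: One of four equal blue ribbed screw caps of 50 ml tubes, 34 mm across and 14 mm tall, 15 g, loose, lying flat on the tray's floor at the start, two in front and two behind. Origin: centre of its underside
- cap3: One of four equal blue ribbed screw caps of 50 ml tubes, 34 mm across and 14 mm tall, 15 g, loose, lying flat on the tray's floor at the start, two in front and two behind. Origin: centre of its underside
Not all that is in view belongs to the job. Leave any pink look-alike of the cap1 alone.

How it is judged:
On the way:
1. the tray is drawn up out of the stand (underside at least 50 mm above the bench), near level, gripped, with all four caps still on it (height (world z) of tray above 0.05 m and angle between tray's own z axis and vertical below 0.25 rad and contact force between tray and the fingers above 1 N and contact force between tray and bin below 0.3 N and contact force between tray and holder below 0.3 N and x of cap0 in the frame of tray between -0.055 and 0.05 m and y of cap0 in the frame of tray between -0.06 and 0.06 m and z of cap0 in the frame of tray between -0.005 and 0.03 m and x of cap1 in the frame of tray between -0.055 and 0.05 m and y of cap1 in the frame of tray between -0.06 and 0.06 m and z of cap1 in the frame of tray between -0.005 and 0.03 m and x of cap2 in the frame of tray between -0.055 and 0.05 m and y of cap2 in the frame of tray between -0.06 and 0.06 m and z of cap2 in the frame of tray between -0.005 and 0.03 m and x of cap3 in the frame of tray between -0.055 and 0.05 m and y of cap3 in the frame of tray between -0.06 and 0.06 m and z of cap3 in the frame of tray between -0.005 and 0.03 m), for 0.2 s.
At the end, for the whole second after the job is handed in: All four caps at rest inside the upright bin, below its rim. The tray held by the fingers, at rest, touching neither bin nor stand, tilted 35 to 80 degrees, its front edge 75 to 220 mm above the bench (rim: 70 mm) and over the bin (to about 15 mm outside its outline) (x of cap0 in the frame of bin between -0.08 and 0.08 m and y of cap0 in the frame of bin between -0.095 and 0.095 m and z of cap0 in the frame of bin between -0.005 and 0.06 m and linear speed of each of cap0, cap1, cap2, cap3 below 0.05 m/s and x of cap1 in the frame of bin between -0.08 and 0.08 m and y of cap1 in the frame of bin between -0.095 and 0.095 m and z of cap1 in the frame of bin between -0.005 and 0.06 m and x of cap2 in the frame of bin between -0.08 and 0.08 m and y of cap2 in the frame of bin between -0.095 and 0.095 m and z of cap2 in the frame of bin between -0.005 and 0.06 m and x of cap3 in the frame of bin between -0.08 and 0.08 m and y of cap3 in the frame of bin between -0.095 and 0.095 m and z of cap3 in the frame of bin between -0.005 and 0.06 m and contact force between tray and the fingers above 1 N and contact force between tray and bin below 0.3 N and contact force between tray and holder below 0.3 N and angle between tray's own z axis and vertical between 0.6 and 1.4 rad and height (world z) of tray_lip between 0.075 and 0.22 m and x of tray_lip in the frame of bin between -0.095 and 0.095 m and y of tray_lip in the frame of bin between -0.11 and 0.11 m and linear speed of tray below 0.04 m/s and angle between bin's own z axis and vertical below 0.1 rad); the arm keeps its last pose, push and grip.
It fails at once if the bin is shoved more than 40 mm (distance of bin from where it was at the start of the episode above 0.04 m).
It fails at once if the timer or a bottle is moved more than 30 mm or knocked over (distance of any of timer, dropper, reagent_bottle from where it was at the start of the episode above 0.03 m or angle between any of timer, dropper, reagent_bottle's own z axis and vertical above 0.5 rad).
It also fails if it takes over 43 s, if anything falls off the work surface, if the arm or the gripper's body presses on something with over 40 N, if the wrist force passes 120 N, or if a joint passes its speed limit or range.

### The arm

A 7-joint arm with a two-finger parallel gripper is mounted at the origin on a cart in front of the work surface, level with it; the furniture and walls round the work are solid. World frame = base frame: x ahead of the robot, y to its left, z up, the work surface at z = 0. Lengths are in m, angles in rad, forces in N, time in s.
With the tool pointing down it reaches from about 0.4 to 0.85 m from the base axis. Payload 4.5 kg.
Tool frame: the origin (TCP) lies between the finger pads; the fingertips stand 11 mm ahead of it and the grasp point (between the pads) lies 8 mm behind it (r.nose_length is the distance from the TCP to the fingertips, in m); z points along the fingers, y is the line along which they close (so a half turn about z gives the same grasp; the last joint's range is limited). The gripper opens to 88 mm and grips with 3 to 60 N. Pads are 18 mm wide; open, the fingers measure 123 mm over their backs; the gripper's body (75 mm by 187 mm) begins 45 mm behind the grasp point.
Start: joints at [1.199, 0.689, -0.195, 1.565, 0.157, 0.902, -0.215], TCP at [0.247, -0.574, 0.25] pointing down, gripper open.
Joint ranges: [-3.01, 3.01], [-0.46, 2.08], [-1.47, 1.51], [0.13, 2.56], [-1, 4.14], [0.04, 2.09], [-2.66, 2.66]. Speed limits (rad/s): [2.57, 2.57, 3.14, 3.14, 3.14, 3.14, 3.14].

### API

Orientations are given as a unit quaternion [x, y, z, w].
In Python, from plant import get_state, snapshot, camera_model, r gives the robot as it stands.
- The arm moves only by the shell command python3 -m inch 'ROWS' [FORCE]. ROWS is text: rows parted by semicolons, each of 7 numbers parted by spaces: the opening, from -1 (shut) to 1 (fully open), then the shift along the tool's x, y, z in m, then the turn, a rotation vector about the tool's x, y, z in rad. A call has 1 to 20 rows; each row shifts and turns the commanded pose from where the row before left it, along the tool's axes as they then stand; what a row does not reach is not made up. A row lasts 1/12 s, in which the tool goes at most 41.7 mm and 7.16 degrees, less where a joint would pass 70% of its speed; a pose out of reach is approached as far as the arm can. A call is refused whole if a number of a shift passes 0.0417 or a number of a turn 0.125, either way. A call with a gripper value outside its range is refused whole. The fingers move at their own pace and stop on an object; FORCE is the grip in N (left out, the last holds). Time passes only in rows, so rows that do not move let the fingers close. It gives the time, the measured TCP pose, the force, the opening and the grip force at its end, in the units of the state.
- get_state(): the state, without advancing time (a new reading comes with each control period).
- snapshot(name): name is "scene" or "top"; returns (picture, depth): 420x560x3 uint8, red, green, blue; 420x560 float32, m along the optical axis (not along the pixel's ray), 0 where there is no reading.
- camera_model(name): a dict with "intrinsics" (3x3 intrinsics, pixels), "view" (4x4, takes a point from world to camera coordinates). Camera axes: x right, y down, z forward; pixel columns grow to the right and rows downward; lengths in m; the calibration is good to about 2 mm. A picture is of the moment at which its call begins. camera_model takes no time and is no camera call.
- r.finish_job(): hands the job in; it is judged then, once.
The state is a dict: "clock": time; "q": joint angles; "qd": joint speeds; "joint_torque": joint torques, N m; "tool_pos": TCP position; "eef_rot": TCP orientation; "contact_force": force on the tool from outside, world axes, zero at the start; "moment": the same for the moment, N m; "opening": opening from 0.0 (shut) to 1.0 (fully open); "finger_force": force on a finger pad.
Only numpy, scipy, OpenCV 4.12 (cv2) and the standard library are available. Lean on these libraries where they do the work, as an engineer would, in place of code of your own. Each camera call takes 0.05 s, during which the arm holds its last target. There are 200 camera calls.

## Working session

There is one attempt and no reset: what is moved stays moved. The work goes in short steps, Python scripts to look and compute and a shell command to move; the robot and the scene stay as the last step left them, time stands still between calls to the robot, and variables do not carry over. Pictures are saved under pics/ and viewed, at most 10 in all, crops included, and the job is handed in when it is done.

```bash
ls; mkdir -p pics; python3 - <<'E'
from plant import *
import cv2,numpy as np
s=get_state();print({k:np.round(v,3) for k,v in s.items()})
for n in("scene","top"):
    p,d=snapshot(n);cv2.imwrite(f"pics/{n}0.png",p[:,:,::-1]);np.save(f"{n}_d.npy",d);np.save(f"{n}_p.npy",p)
    m=camera_model(n);print(n,np.round(m["intrinsics"],1).tolist(),np.round(m["view"],3).tolist())
E
```

```text
pics
{'clock': np.float64(0.0), 'q': array([ 1.199,  0.69 , -0.195,  1.566,  0.157,  0.902, -0.215]), 'qd': array([-0.   ,  0.   , -0.001,  0.001, -0.001,  0.   ,  0.001]), 'joint_torque': array([ 0.0000e+00, -5.2755e+01, -1.2670e+00, -1.5343e+01, -5.3000e-02,
        7.0000e-03,  0.0000e+00]), 'tool_pos': array([ 0.246, -0.574,  0.249]), 'eef_rot': array([ 0.979,  0.202, -0.   , -0.001]), 'contact_force': array([-0.743, -0.272, -0.043]), 'moment': array([-0.057,  0.005,  0.03 ]), 'finger_force': np.float64(0.0), 'opening': np.float64(1.002)}
scene [[515.9, 0.0, 282.4], [0.0, 515.9, 206.3], [0.0, 0.0, 1.0]] [[-0.628, -0.778, 0.003, 0.397], [-0.438, 0.35, -0.828, 0.317], [0.643, -0.521, -0.561, 0.956], [0.0, 0.0, 0.0, 1.0]]
top [[380.0, 0.0, 280.9], [0.0, 380.0, 215.6], [0.0, 0.0, 1.0]] [[0.012, -1.0, 0.005, 0.034], [-0.997, -0.012, -0.077, 0.592], [0.077, -0.004, -0.997, 1.047], [0.0, 0.0, 0.0, 1.0]]
```

View pics/top0.png

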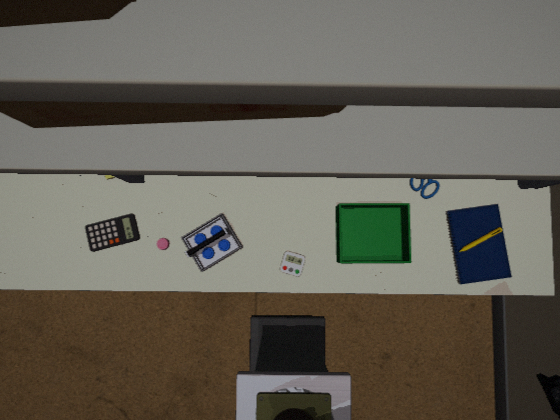

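View pics/scene0.png

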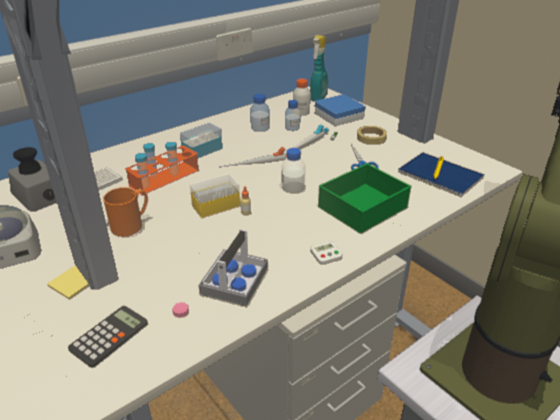

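```bash
cat > h.py <<'E'
from plant import *
import cv2,numpy as np
from scipy.spatial.transform import Rotation as R
def cloud(n,d):
    m=camera_model(n);K=m["intrinsics"];V=np.linalg.inv(m["view"])
    v,u=np.mgrid[:d.shape[0],:d.shape[1]]
    c=np.stack([(u-K[0][2])/K[0][0]*d,(v-K[1][2])/K[1][1]*d,d,np.ones_like(d)],-1)
    return (c@V.T)[...,:3]
E
python3 - <<'E'
from h import *
t=np.load("top_p.npy");s=np.load("scene_p.npy")
a=cv2.resize(t[205:280,170:260],(480,400),interpolation=cv2.INTER_CUBIC)
b=cv2.resize(s[225:310,190:280],(320,302),interpolation=cv2.INTER_CUBIC)
o=np.zeros((400,800,3),np.uint8);o[:,:480]=a;o[:302,480:]=b
cv2.imwrite("pics/crop.png",o[:,:,::-1])
d=np.load("top_d.npy");P=cloud("top",d);t=t.astype(int)
reg=np.zeros(d.shape,bool);reg[205:280,170:260]=1
bar=reg&(P[...,2]>.075)&(P[...,2]<.14);Q=P[bar];print("bar",len(Q),Q.mean(0),Q.max(0),cv2.minAreaRect(Q[:,:2].astype(np.float32)),np.median(Q[:,2]))
st=reg&(P[...,2]>.02)&(P[...,2]<.05);print("stand",cv2.minAreaRect(P[st][:,:2].astype(np.float32)))
blue=reg&(t[...,2]>120)&(t[...,0]<90)
n,l,_,c=cv2.connectedComponentsWithStats(blue.astype(np.uint8))
for i in range(1,n):
    if (l==i).sum()>15:print("cap",P[l==i].mean(0).round(3),(l==i).sum(),c[i])
g=(t[...,1]>60)&(t[...,0]<60)&(t[...,2]<90)&(P[...,2]>.06)&(P[...,2]<.085);g[:, :300]=0
print("bin rim",g.sum(),cv2.minAreaRect(P[g][:,:2].astype(np.float32)),np.median(P[g][:,2]))
T=P[250:278,278:308];w=T[...,2]>.01;print("timer",T[w].mean(0))
print("shelf",[ (P[v,280].round(3)) for v in (60,90,100,140,170,180)])
ds=np.load("scene_d.npy");S=cloud("scene",ds)
for n,(u,v) in dict(dropper=(245,203),bottle=(293,172),yellowbox=(215,195),mug=(123,213)).items():print(n,S[v,u].round(3))
B=S[225:310,190:280];k=(B[...,2]>.08)&(B[...,2]<.13);Q=B[k];print("bar scene",Q.mean(0),Q.min(0),Q.max(0),cv2.minAreaRect(Q[:,:2].astype(np.float32)))
E
```

```text
bar 265 [0.51436257 0.2343804  0.10529857] [0.55203836 0.29013961 0.11162016] ((0.5139341950416565, 0.23517940938472748), (0.017253363505005836, 0.12280422449111938), 31.342599868774414) 0.10718916286314095
stand ((0.5155966281890869, 0.23563078045845032), (0.11214152723550797, 0.13257081806659698), 31.916749954223633)
cap [0.551 0.225 0.026] 63 [214.88888889 229.04761905]
cap [0.526 0.266 0.041] 71 [199.02816901 237.76056338]
cap [0.507 0.199 0.039] 83 [223.19277108 245.01204819]
cap [0.483 0.244 0.027] 70 [207.67142857 253.34285714]
bin rim 427 ((0.5460406541824341, -0.20967859029769897), (0.15884728729724884, 0.1932247281074524), 0.6129154562950134) 0.07068896564840954
timer [0.45866592 0.00923126 0.01897885]
shelf [array([0.59 , 0.046, 0.928]), array([0.579, 0.046, 0.922]), array([0.579, 0.046, 0.911]), array([0.61 , 0.046, 0.728]), array([0.581, 0.046, 0.729]), array([ 0.697,  0.045, -0.001])]
dropper [0.712 0.062 0.043]
bottle [ 0.717 -0.107  0.073]
yellowbox [0.769 0.117 0.062]
mug [0.823 0.347 0.074]
bar scene [0.50682825 0.23960486 0.10183424] [0.47435729 0.17818883 0.08068464] [0.55341361 0.28808431 0.11333804] ((0.513381838798523, 0.2342507690191269), (0.01977609470486641, 0.12425679713487625), 31.6995906829834)
```

View pics/crop.png

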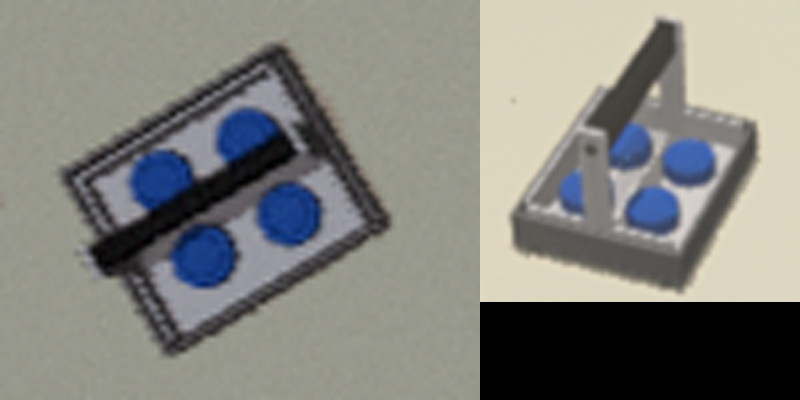

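The bar handle I want runs from (188,250) to (230,230) in the top view. The only thing it could be taken for is the blue-capped clutter. The pink cap at (163,244) is a decoy, and the crop confirms the tray. The wall line is on the far side and the near side has none, so the open front faces the robot: tray yaw is about 31.6°, grip at (0.514, 0.235). The bin is centred at (0.546, -0.210) with yaw near 0.

```bash
python3 -c "
from plant import r;print([a for a in dir(r) if a[0]!='_'], r.nose_length)"
R="1 .0402 -.001 0 0 0 -.0714"
python3 -m inch '1 .0402 -.001 0 0 0 -.0714;1 .0402 -.001 0 0 0 -.0714;1 .0402 -.001 0 0 0 -.0714;1 .0402 -.001 0 0 0 -.0714;1 .0402 -.001 0 0 0 -.0714;1 .0402 -.001 0 0 0 -.0714;1 .0402 -.001 0 0 0 -.0714;1 .0402 -.001 0 0 0 -.0714;1 .0402 -.001 0 0 0 -.0714;1 .0402 -.001 0 0 0 -.0714;1 .0402 -.001 0 0 0 -.0714;1 .0402 -.001 0 0 0 -.0714'
python3 -c "
from plant import *;import json,numpy as np;s=get_state();print(np.round(s['q'],3));open('st.txt','a').write(json.dumps([list(map(float,s[k])) for k in('q','tool_pos','eef_rot')])+'\n')"
```

```text
['Unreachable', 'finish_job', 'nose_length'] 0.011
clock: 1.1
tool_pos: [0.5657, -0.2293, 0.2493]
eef_rot: [0.806, 0.592, -0.0, -0.0]
contact_force: [0.2, 0.1, -0.2]
opening: 1.002
finger_force: 0.0
[ 0.529  0.688 -0.393  1.606  0.312  0.911 -0.28 ]
```

```bash

python3 -m inch '1 .0402 -.001 0 0 0 -.0714;1 .0402 -.001 0 0 0 -.0714;1 .0402 -.001 0 0 0 -.0714;1 .0402 -.001 0 0 0 -.0714;1 .0402 -.001 0 0 0 -.0714;1 .0402 -.001 0 0 0 -.0714;1 .0402 -.001 0 0 0 -.0714;1 .0402 -.001 0 0 0 -.0714;1 .0402 -.001 0 0 0 -.0714;1 .0402 -.001 0 0 0 -.0714;1 .0402 -.001 0 0 0 -.0714;1 .0402 -.001 0 0 0 -.0714;1 0 0 0 0 0 0;1 0 0 0 0 0 0'
cat >> h.py <<'E'
import json
def save():
    s=get_state();open('st.txt','a').write(json.dumps([list(map(float,s[k])) for k in('q','tool_pos','eef_rot')])+'\n');return s
def yaws(s):
    M=R.from_quat(s["eef_rot"]).as_matrix();return M,np.degrees(np.arctan2(M[1],M[0])).round(2)
def fk(q,p):  # p: h,L1,L2,T,e1,e2 + signs
    h,L1,L2,T,x0,e1,e2=p[:7];s=p[7:]
    a=[s[i]*q[i] for i in range(7)]
    M=R.from_euler('z',a[0]);t=np.array([0,0,h])+M.apply([x0,0,0])
    M=M*R.from_euler('y',a[1])*R.from_euler('z',a[2]);t=t+M.apply([e1,0,L1])
    M=M*R.from_euler('y',a[3])*R.from_euler('z',a[4]);t=t+M.apply([e2,0,L2])
    M=M*R.from_euler('y',a[5])*R.from_euler('z',a[6]);t=t+M.apply([0,0,T])
    return t,M
E
python3 - <<'E'
from h import *
s=save();M,y=yaws(s);print(s["tool_pos"],y,s["q"].round(3) if hasattr(s["q"],"round") else s["q"])
D=[json.loads(l) for l in open('st.txt')]
D.append([[1.199,.690,-.195,1.566,.157,.902,-.215],[.246,-.574,.249],[.979,.202,0,-.001]])
import itertools
res=[]
from scipy.optimize import least_squares
for sg in itertools.product([1,-1],repeat=4):
    S=[sg[0],1,sg[1],1,sg[2],1,sg[3]]
    # rotation check up to constant flange offset
    off=[(fk(q,[0]*7+S)[1].inv()*R.from_quat(e)) for q,p,e in D]
    err=max((off[0].inv()*o).magnitude() for o in off)
    res.append((err,S,off[0].as_rotvec().round(3)))
for x in sorted(res,key=lambda x:x[0])[:4]:print(x)
E
```

```text
clock: 2.27
tool_pos: [0.512, 0.2371, 0.2497]
eef_rot: [0.487, 0.874, 0.0, -0.001]
contact_force: [0.1, -0.6, -0.2]
opening: 1.0
finger_force: 0.0
[0.51202614 0.23705602 0.24971471] [121.77  31.77 132.34] [-0.166  0.659 -0.594  1.74   0.457  0.885 -0.404]
(0.0013694789147726016, [-1, 1, -1, 1, -1, 1, -1], array([-0.   , -0.   ,  1.571]))
(0.2465476202465541, [-1, 1, -1, 1, -1, 1, 1], array([-0.   , -0.   ,  2.132]))
(0.25208493278396715, [-1, 1, -1, 1, 1, 1, 1], array([ 0.394, -0.394,  1.702]))
(0.3108387715907118, [-1, 1, -1, 1, 1, 1, -1], array([ 0.251, -0.455,  1.155]))
```

```bash

python3 -m inch '1 -.0027 .0007 .0325 0 0 0;1 0 0 .0325 0 0 0;1 0 0 .0325 0 0 0;1 0 0 .0325 0 0 0;1 0 0 .0325 0 0 0;1 0 0 0 0 0 0;1 0 0 0 0 0 0'
python3 -c "
from h import *;s=save();print(s['tool_pos'],yaws(s)[1])"
python3 -m inch '-1 0 0 0 0 0 0;-1 0 0 0 0 0 0;-1 0 0 0 0 0 0;-1 0 0 0 0 0 0;-1 0 0 0 0 0 0;-1 0 0 0 0 0 0;-1 0 0 0 0 0 0;-1 0 0 0 0 0 0;-1 0 0 0 0 0 0;-1 0 0 0 0 0 0;-1 0 0 0 0 0 0;-1 0 0 0 0 0 0' 40
```

```text
clock: 2.85
tool_pos: [0.5156, 0.2302, 0.0861]
eef_rot: [0.49, 0.872, -0.002, -0.0]
contact_force: [0.8, -0.2, 0.6]
opening: 1.002
finger_force: 0.0
[0.51556372 0.23020949 0.08605858] [ 121.32   31.32 -129.95]
clock: 3.85
tool_pos: [0.5157, 0.2322, 0.0871]
eef_rot: [0.489, 0.872, -0.0, -0.0]
contact_force: [0.0, 0.0, -2.6]
opening: 0.127
finger_force: 40.0
```

```bash

python3 -m inch '-1 0 0 -.004 0 0 0;-1 0 0 -.008 0 0 0;-1 0 0 -.012 0 0 0;-1 0 0 -.014 0 0 0;-1 0 0 -.014 0 0 0;-1 0 0 -.014 0 0 0;-1 0 0 -.014 0 0 0;-1 0 0 -.014 0 0 0;-1 0 0 -.014 0 0 0;-1 0 0 -.014 0 0 0;-1 0 0 -.012 0 0 0;-1 0 0 -.008 0 0 0;-1 0 0 -.004 0 0 0;-1 0 0 0 0 0 0;-1 0 0 0 0 0 0;-1 0 0 0 0 0 0'
python3 - <<'E'
from h import *
from scipy.optimize import least_squares
s=save();print(yaws(s)[1],R.from_quat(s["eef_rot"]).as_matrix()[:,2].round(4))
p,d=snapshot("scene");cv2.imwrite("pics/lift.png",cv2.resize(p[150:330,150:390],(720,540))[:,:,::-1])
S=[-1,1,-1,1,-1,1,-1]
D=[json.loads(l) for l in open('st.txt')]+[[[1.199,.690,-.195,1.566,.157,.902,-.215],[.246,-.574,.249],None]]
f=lambda x:np.concatenate([fk(q,list(x[:4])+[0,x[4],x[5]]+S)[0]-p for q,p,_ in D])
o=least_squares(f,[.35,.44,.44,.2,0,0]);print(o.x.round(3),abs(o.fun).max())
o2=least_squares(lambda x:np.r_[f(list(x)+[0,0]),1e-4*(x-.35)],[.35,.44,.44,.2]);print(o2.x.round(4),abs(o2.fun).max())
E
```

```text
clock: 5.18
tool_pos: [0.5154, 0.2319, 0.2326]
eef_rot: [0.489, 0.872, -0.001, -0.0]
contact_force: [-0.8, -0.5, -2.8]
opening: 0.135
finger_force: 40.0
[ 121.43   31.43 -143.05] [-1.2e-03 -9.0e-04 -1.0e+00]
[-2.82   0.663  0.426 -2.806 -0.11   0.065] 0.027898284702581377
[7.0544 0.6595 0.2644 7.1564] 0.02784129400280938
```

View pics/lift.png

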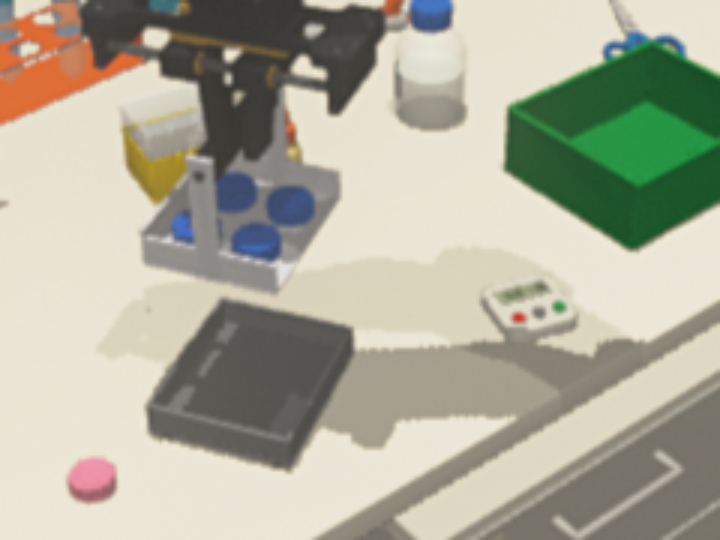

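The tray is held level above the stand with all four caps on it; its open edge is at right, from (340,170) to (275,290). Next I check which pour headings the wrist can reach.

```bash
python3 - <<'E'
from h import *
S=[-1,1,-1,1,-1,1,-1]
lo=[-1,.04,-2.66];hi=[4.14,2.09,2.66]
def tool(phi,tilt): # tool y along tray x, z=-tray z
    T=R.from_euler('z',phi,degrees=True)*R.from_euler('y',-tilt,degrees=True)
    m=T.as_matrix();return R.from_matrix(np.c_[m[:,1],m[:,0],-m[:,2]])
s=get_state();q=np.array(s['q'])
print("check",np.degrees((tool(31.4,0).inv()*R.from_quat(s["eef_rot"])).magnitude()))
for base in ([.529,.688,-.393,1.606],[.3,.69,0,1.6],[.55,.5,-.4,1.9],[.55,.8,-.4,1.4]):
  A=R.from_euler('z',-base[0])*R.from_euler('y',base[1])*R.from_euler('z',-base[2])*R.from_euler('y',base[3])
  print(base)
  for phi in range(-180,180,30):
    out=[]
    for t in(0,20,45):
      W=A.inv()*tool(phi,t)*R.from_euler('z',-90,degrees=True)
      e=W.as_euler('ZYZ');a,b,c=-e[0],e[1],-e[2]
      best=None
      for (a_,b_,c_) in((a,b,c),(a+np.pi,-b,c+np.pi)):
        for i in(-1,0,1):
          for j in(-1,0,1):
            v=np.array([a_+2*np.pi*i,b_,c_+2*np.pi*j])
            if (v>lo).all() and (v<hi).all() and (best is None or abs(v[2])<abs(best[2])):best=v
      out.append(None if best is None else best.round(2).tolist())
    print(phi,out)
E
```

```text
check 0.10217082251388446
[0.529, 0.688, -0.393, 1.606]
-180 [None, None, None]
-150 [[0.31, 0.91, -2.59], None, None]
-120 [[0.31, 0.91, -2.07], [0.66, 1.11, -2.26], [0.99, 1.4, -2.36]]
-90 [[0.31, 0.91, -1.55], [0.75, 0.95, -1.81], [1.22, 1.11, -2.06]]
-60 [[0.31, 0.91, -1.02], [0.75, 0.77, -1.32], [1.38, 0.76, -1.78]]
-30 [[0.31, 0.91, -0.5], [0.6, 0.62, -0.71], [1.4, 0.39, -1.42]]
0 [[0.31, 0.91, 0.02], [0.3, 0.56, 0.03], [0.18, 0.13, 0.15]]
30 [[0.31, 0.91, 0.55], [0.01, 0.63, 0.77], [-0.79, 0.43, 1.47]]
60 [[0.31, 0.91, 1.07], [-0.12, 0.79, 1.36], [-0.74, 0.79, 1.81]]
90 [[0.31, 0.91, 1.59], [-0.12, 0.96, 1.85], [-0.58, 1.14, 2.09]]
120 [[0.31, 0.91, 2.12], [-0.02, 1.12, 2.29], [-0.34, 1.43, 2.39]]
150 [[0.31, 0.91, 2.64], None, None]
[0.3, 0.69, 0, 1.6]
-180 [None, None, None]
-150 [[0.0, 0.85, -2.32], [0.28, 1.11, -2.48], [0.55, 1.47, -2.55]]
-120 [[0.0, 0.85, -1.79], [0.42, 0.97, -2.05], [0.83, 1.22, -2.24]]
-90 [[0.0, 0.85, -1.27], [0.47, 0.8, -1.59], [1.04, 0.9, -1.98]]
-60 [[0.0, 0.85, -0.75], [0.41, 0.63, -1.05], [1.19, 0.54, -1.72]]
-30 [[-0.0, 0.85, -0.22], [0.15, 0.52
[... 1048 characters left out ...]
one, None, None]
-150 [[0.34, 1.01, -2.54], [0.54, 1.31, -2.62], [0.75, 1.69, -2.64]]
-120 [[0.34, 1.01, -2.02], [0.68, 1.19, -2.17], [1.03, 1.45, -2.26]]
-90 [[0.34, 1.01, -1.49], [0.75, 1.02, -1.71], [1.23, 1.13, -1.94]]
-60 [[0.34, 1.01, -0.97], [0.72, 0.84, -1.2], [1.32, 0.77, -1.62]]
-30 [[0.34, 1.01, -0.44], [0.57, 0.7, -0.6], [1.2, 0.41, -1.15]]
0 [[0.34, 1.01, 0.08], [0.29, 0.66, 0.11], [0.09, 0.23, 0.3]]
30 [[0.34, 1.01, 0.6], [0.04, 0.74, 0.79], [-0.61, 0.52, 1.33]]
60 [[0.34, 1.01, 1.13], [-0.07, 0.9, 1.36], [-0.63, 0.88, 1.73]]
90 [[0.34, 1.01, 1.65], [-0.06, 1.07, 1.85], [-0.51, 1.24, 2.04]]
120 [[0.34, 1.01, 2.17], [0.03, 1.23, 2.31], [-0.29, 1.53, 2.37]]
150 [None, None, None]
```

```bash

python3 -m inch '-1 -.004 -.0021 0 0 0 0;-1 -.008 -.0043 0 0 0 0;-1 -.012 -.0064 0 0 0 0;-1 -.012 -.0064 0 0 0 0;-1 -.012 -.0064 0 0 0 0;-1 -.012 -.0064 0 0 0 0;-1 -.012 -.0064 0 0 0 0;-1 -.012 -.0064 0 0 0 0;-1 -.012 -.0064 0 0 0 0;-1 -.012 -.0064 0 0 0 0;-1 -.012 -.0064 0 0 0 0;-1 -.012 -.0064 0 0 0 0;-1 -.012 -.0064 0 0 0 0;-1 -.012 -.0064 0 0 0 0;-1 -.012 -.0064 0 0 0 0;-1 -.012 -.0064 0 0 0 0;-1 -.012 -.0064 0 0 0 0;-1 -.012 -.0064 0 0 0 0;-1 -.012 -.0064 0 0 0 0;-1 -.012 -.0064 0 0 0 0'
python3 -m inch '-1 -.012 -.0064 0 0 0 0;-1 -.012 -.0064 0 0 0 0;-1 -.012 -.0064 0 0 0 0;-1 -.012 -.0064 0 0 0 0;-1 -.012 -.0064 0 0 0 0;-1 -.012 -.0064 0 0 0 0;-1 -.012 -.0064 0 0 0 0;-1 -.012 -.0064 0 0 0 0;-1 -.012 -.0064 0 0 0 0;-1 -.012 -.0064 0 0 0 0;-1 -.012 -.0064 0 0 0 0;-1 -.012 -.0064 0 0 0 0;-1 -.012 -.0064 0 0 0 0;-1 -.012 -.0064 0 0 0 0;-1 -.012 -.0064 0 0 0 0;-1 -.012 -.0064 0 0 0 0;-1 -.012 -.0064 0 0 0 0;-1 -.012 -.0064 0 0 0 0;-1 -.008 -.0043 0 0 0 0;-1 -.004 -.0021 0 0 0 0'
python3 -m inch '-1 0 0 0 0 0 .05;-1 0 0 0 0 0 .1;-1 0 0 0 0 0 .116;-1 0 0 0 0 0 .116;-1 0 0 0 0 0 .116;-1 0 0 0 0 0 .116;-1 0 0 0 0 0 .116;-1 0 0 0 0 0 .116;-1 0 0 0 0 0 .116;-1 0 0 0 0 0 .116;-1 0 0 0 0 0 .116;-1 0 0 0 0 0 .116;-1 0 0 0 0 0 .116;-1 0 0 0 0 0 .116;-1 0 0 0 0 0 .116;-1 0 0 0 0 0 .116;-1 0 0 0 0 0 .116;-1 0 0 0 0 0 .1;-1 0 0 0 0 0 .08;-1 0 0 0 0 0 .04'
python3 -m inch '-1 0 0 0 0 0 0;-1 0 0 0 0 0 0;-1 0 0 0 0 0 0'
python3 - <<'E'
from h import *
s=save();print(yaws(s)[1],np.round(s['q'],3),R.from_quat(s["eef_rot"]).as_matrix()[:,2].round(4))
p,d=snapshot("scene");cv2.imwrite("pics/over.png",cv2.resize(p[100:260,260:460],(720,576))[:,:,::-1])
p,d=snapshot("top");np.save("top2_p.npy",p);np.save("top2_d.npy",d)
E
```

```text
clock: 6.9
tool_pos: [0.5305, -0.0275, 0.2329]
eef_rot: [0.49, 0.872, -0.001, -0.0]
contact_force: [-0.4, -0.7, -2.6]
opening: 0.132
finger_force: 40.0
clock: 8.57
tool_pos: [0.5456, -0.2859, 0.2329]
eef_rot: [0.49, 0.872, -0.001, 0.0]
contact_force: [-0.3, -0.7, -1.9]
opening: 0.128
finger_force: 40.0
clock: 10.23
tool_pos: [0.5464, -0.2824, 0.2331]
eef_rot: [1.0, 0.004, -0.0, -0.001]
contact_force: [0.6, 0.5, -2.3]
opening: 0.13
finger_force: 40.0
clock: 10.48
tool_pos: [0.5462, -0.283, 0.2332]
eef_rot: [1.0, 0.006, 0.0, -0.0]
contact_force: [0.7, 0.1, -2.5]
opening: 0.131
finger_force: 40.0
[  0.65 -89.35  84.11] [ 0.427  0.691 -0.041  1.619  0.035  0.832 -1.188] [ 1.e-04  6.e-04 -1.e+00]
```

View pics/over.png

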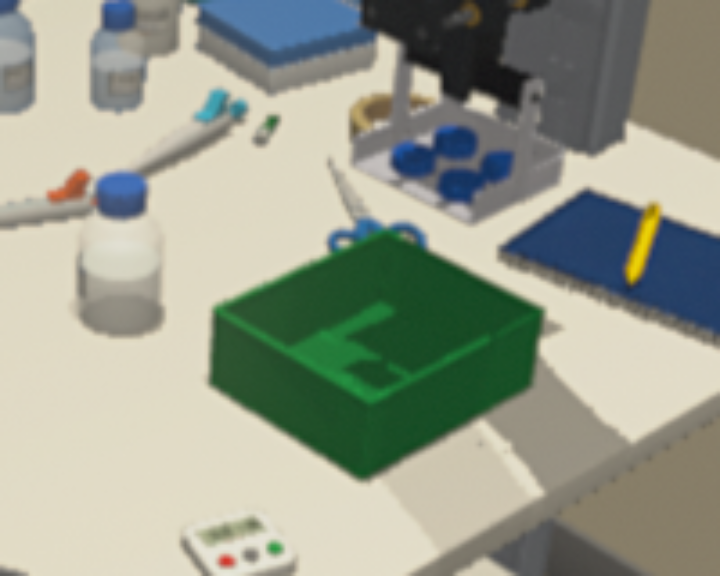

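All four caps are still on the tray, at (410,160), (455,140), (497,165) and (465,185), and the open edge faces +y over the bin. I'll lower it, then tilt about the lip.

```bash

python3 -m inch '-1 0 0 .006 0 0 0;-1 0 0 .01 0 0 0;-1 0 0 .012 0 0 0;-1 0 0 .012 0 0 0;-1 0 0 .01 0 0 0;-1 0 0 .006 0 0 0;-1 0 0 .003 0 0 0;-1 0 0 0 0 0 0;-1 0 0 0 0 0 0'
python3 -m inch '-1 0 -.0049 -.003 -.0654 0 0;-1 0 -.0049 -.003 -.0654 0 0;-1 0 -.0049 -.003 -.0654 0 0;-1 0 -.0049 -.003 -.0654 0 0;-1 0 -.0049 -.003 -.0654 0 0;-1 0 -.0049 -.003 -.0654 0 0;-1 0 -.0049 -.003 -.0654 0 0;-1 0 -.0049 -.003 -.0654 0 0;-1 0 -.0049 -.003 -.0654 0 0;-1 0 -.0049 -.003 -.0654 0 0;-1 0 -.0049 -.003 -.0654 0 0;-1 0 -.0049 -.003 -.0654 0 0;-1 0 0 0 0 0 0;-1 0 0 0 0 0 0;-1 0 0 0 0 0 0;-1 0 0 0 0 0 0;-1 0 0 0 0 0 0;-1 0 0 0 0 0 0'
python3 - <<'E'
from h import *
s=save();R_=R.from_quat(s["eef_rot"]);print(np.round(s['q'],3),R_.as_matrix()[:,2].round(3),"lip",(s["tool_pos"]+R_.apply([0,-.049,.074])).round(3))
p,d=snapshot("scene");a=cv2.resize(p[100:260,260:460],(400,320))
t,d=snapshot("top");b=cv2.resize(t[190:275,325:425],(400,340))
o=np.zeros((340,800,3),np.uint8);o[:320,:400]=a;o[:,400:]=b
cv2.imwrite("pics/pour.png",o[:,:,::-1])
E
```

```text
clock: 11.33
tool_pos: [0.5463, -0.2837, 0.1744]
eef_rot: [1.0, 0.005, 0.0, 0.0]
contact_force: [0.1, 0.6, -3.7]
opening: 0.134
finger_force: 40.0
clock: 12.83
tool_pos: [0.5453, -0.2189, 0.1877]
eef_rot: [0.924, 0.003, 0.002, 0.382]
contact_force: [-0.5, -0.3, -2.2]
opening: 0.132
finger_force: 40.0
[-0.518  0.996  0.796  1.96   0.383  0.384 -1.933] [ 0.006 -0.706 -0.708] lip [ 0.546 -0.236  0.101]
```

View pics/pour.png

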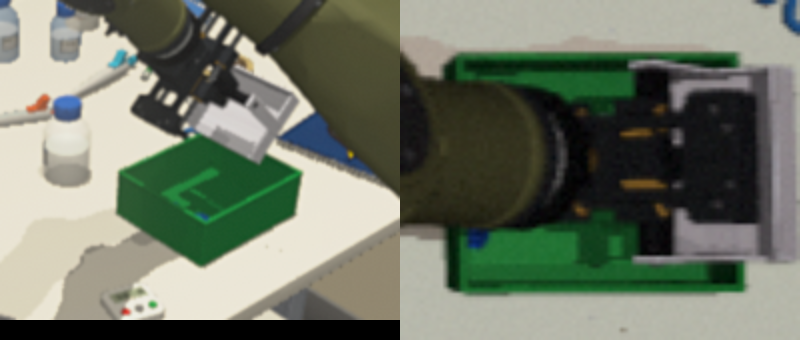

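```bash
python3 - <<'E'
from h import *
p,d=snapshot("scene");cv2.imwrite("pics/zoom.png",cv2.resize(p[130:235,310:415],(600,600),interpolation=cv2.INTER_CUBIC)[:,:,::-1])
q=p.astype(int);b=(q[...,2]>q[...,1]+30)&(q[...,2]>q[...,0]+40);b[:130]=0;b[235:]=0;b[:,:310]=0;b[:,400:]=0
n,l,st,c=cv2.connectedComponentsWithStats(b.astype(np.uint8));P=cloud("scene",d)
for i in range(1,n):print(st[i,4],c[i].round(),np.median(P[l==i],0).round(3))
E
```

```text
5 [354. 165.] [ 0.717 -0.356  0.009]
4 [362. 208.] [ 0.527 -0.189  0.02 ]
```

View pics/zoom.png

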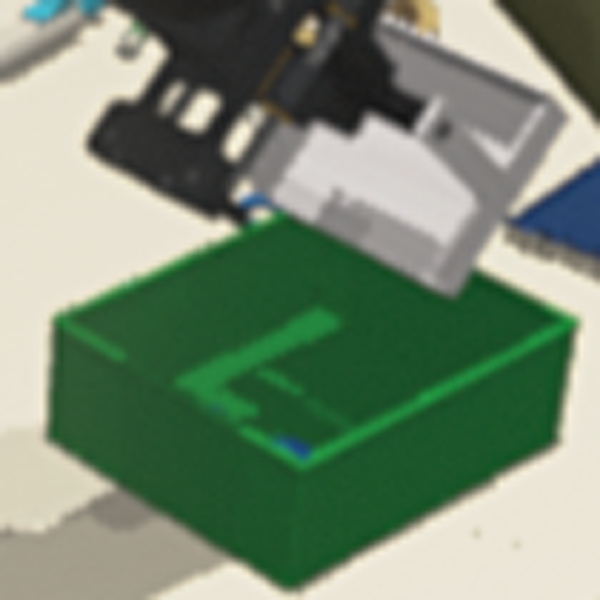

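```bash

python3 -m inch '-1 0 .013 .0047 0 0 0;-1 0 .013 .0047 0 0 0;-1 0 .013 .0047 0 0 0;-1 0 .013 .0047 0 0 0;-1 0 .013 .0047 0 0 0;-1 0 .013 .0047 0 0 0;-1 0 .013 .0047 0 0 0;-1 0 .013 .0047 0 0 0;-1 0 .013 .0047 0 0 0;-1 0 .013 .0047 0 0 0;-1 0 .013 .0047 0 0 0;-1 0 .013 .0047 0 0 0;-1 0 0 0 0 0 0;-1 0 0 0 0 0 0'
python3 - <<'E'
from h import *
s=save();R_=R.from_quat(s["eef_rot"]);print(R_.as_matrix()[:,2].round(3),"lip",(s["tool_pos"]+R_.apply([0,-.049,.074])).round(3))
p,d=snapshot("scene");a=cv2.resize(p[100:260,260:460],(400,320))
t,d=snapshot("top");b=cv2.resize(t[190:275,325:425],(400,340),interpolation=cv2.INTER_CUBIC)
P=cloud("top",d);t=t.astype(int)
q=(t[...,2]>t[...,1]+25)&(t[...,2]>t[...,0]+30);q[:195]=0;q[272:]=0;q[:,:330]=0;q[:,420:]=0
n,l,st,c=cv2.connectedComponentsWithStats(q.astype(np.uint8))
for i in range(1,n):print(st[i,4],c[i].round(),np.median(P[l==i],0).round(3))
o=np.zeros((340,800,3),np.uint8);o[:320,:400]=a;o[:,400:]=b
cv2.imwrite("pics/check.png",o[:,:,::-1])
E
```

```text
clock: 14.15
tool_pos: [0.5464, -0.3688, 0.2577]
eef_rot: [0.924, 0.003, 0.002, 0.382]
contact_force: [0.4, 0.2, -2.8]
opening: 0.135
finger_force: 40.0
[ 0.006 -0.707 -0.707] lip [ 0.547 -0.386  0.171]
75 [345. 223.] [ 0.572 -0.138  0.028]
```

View pics/check.png

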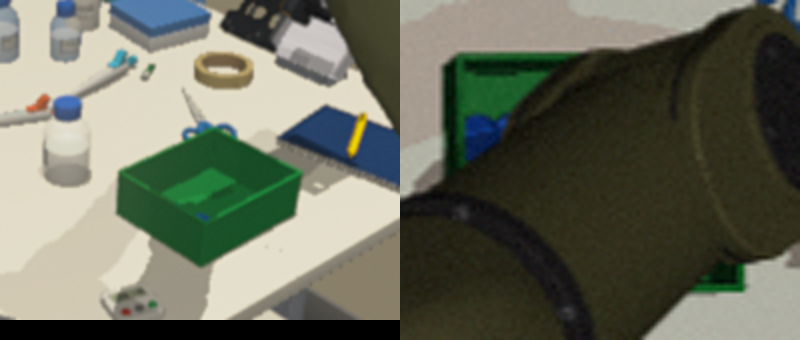

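At least two caps show at the far left of the bin, at (485,135). An earlier view had a third at (480,238). I'll return and look for the fourth on the way.

```bash
cat > look.py <<'E'
from h import *
import sys
s=save();R_=R.from_quat(s["eef_rot"]);print("lip",(s["tool_pos"]+R_.apply([0,-.049,.074])).round(3))
t,d=snapshot("top");cv2.imwrite(f"pics/{sys.argv[1]}.png",cv2.resize(t[190:275,325:425],(700,595),interpolation=cv2.INTER_CUBIC)[:,:,::-1])
P=cloud("top",d);t=t.astype(int)
q=(t[...,2]>t[...,1]+25)&(t[...,2]>t[...,0]+30);q[:195]=0;q[272:]=0;q[:,:330]=0;q[:,420:]=0
n,l,st,c=cv2.connectedComponentsWithStats(q.astype(np.uint8))
for i in range(1,n):print(st[i,4],c[i].round(),np.median(P[l==i],0).round(3))
E
python3 -m inch '-1 0 -.006 -.0022 0 0 0;-1 0 -.012 -.0043 0 0 0;-1 0 -.013 -.0047 0 0 0;-1 0 -.013 -.0047 0 0 0;-1 0 -.013 -.0047 0 0 0;-1 0 -.013 -.0047 0 0 0;-1 0 -.012 -.0043 0 0 0;-1 0 -.006 -.0022 0 0 0;-1 0 0 0 0 0 0'
python3 look.py mid
python3 -m inch '-1 0 -.006 -.0022 0 0 0;-1 0 -.012 -.0043 0 0 0;-1 0 -.013 -.0047 0 0 0;-1 0 -.013 -.0047 0 0 0;-1 0 -.006 -.0022 0 0 0;-1 0 -.003 -.001 0 0 0;-1 0 0 0 0 0 0;-1 0 0 0 0 0 0;-1 0 0 0 0 0 0;-1 0 0 0 0 0 0;-1 0 0 0 0 0 0'
python3 look.py fin; python3 - <<'E'
from h import *
import time
F=[]
p,d=snapshot("scene");P=cloud("scene",d)
g=(p[...,1].astype(int)>p[...,0]+40)&(P[...,2]>.06)&(P[...,2]<.078);g[:150]=0;g[235:]=0;g[:,:300]=0;g[:,420:]=0
print("bin rim",cv2.minAreaRect(P[g][:,:2].astype(np.float32)))
for _ in range(12):
    snapshot("top");F.append(get_state()["contact_force"][2])
print("Fz",np.mean(F),np.std(F))
E
```

```text
clock: 15.0
tool_pos: [0.5467, -0.2807, 0.2162]
eef_rot: [0.924, 0.006, 0.002, 0.382]
contact_force: [0.3, -0.2, -2.1]
opening: 0.131
finger_force: 40.0
lip [ 0.547 -0.298  0.129]
clock: 15.97
tool_pos: [0.5455, -0.2327, 0.194]
eef_rot: [0.924, 0.004, 0.002, 0.383]
contact_force: [0.0, 0.3, -1.7]
opening: 0.132
finger_force: 40.0
lip [ 0.546 -0.25   0.107]
22 [344. 249.] [ 0.5   -0.134  0.032]
bin rim ((0.5910311937332153, -0.21088215708732605), (0.257705956697464, 0.1960320919752121), 0.7921671867370605)
Fz -2.3240224629653707 0.5713370379535425
```

```bash

python3 -m inch '-1 0 -.003 -.005 0 0 0;-1 0 -.0075 -.0101 0 0 0;-1 0 -.0075 -.0101 0 0 0;-1 0 -.0075 -.0101 0 0 0;-1 0 -.0075 -.0101 0 0 0;-1 0 -.0075 -.0101 0 0 0;-1 0 -.0075 -.0101 0 0 0;-1 0 -.0075 -.0101 0 0 0;-1 0 -.0075 -.0101 0 0 0;-1 0 -.0075 -.0101 0 0 0;-1 0 -.0075 -.0101 0 0 0;-1 0 -.0075 -.0101 0 0 0;-1 0 -.0075 -.0101 0 0 0;-1 0 -.0075 -.0101 0 0 0;-1 0 -.0075 -.0101 0 0 0;-1 0 -.0075 -.0101 0 0 0;-1 0 -.003 -.005 0 0 0;-1 0 0 0 0 0 0'
python3 look.py clear
```

```text
clock: 18.17
tool_pos: [0.5445, -0.0321, 0.224]
eef_rot: [0.924, 0.006, 0.003, 0.382]
contact_force: [-0.3, -0.1, -1.7]
opening: 0.128
finger_force: 40.0
lip [ 0.545 -0.05   0.137]
98 [354. 223.] [ 0.573 -0.166  0.017]
111 [357. 240.] [ 0.525 -0.173  0.018]
```

View pics/clear.png

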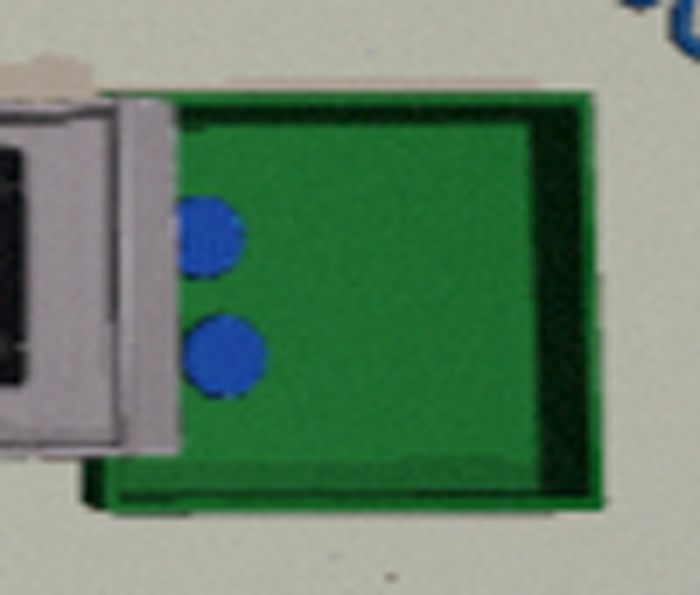

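Two caps are in view, at (205,235) and (225,355), and the tray hides the others. I'll move a little further.

```bash

python3 -m inch '-1 0 -.006 -.006 0 0 0;-1 0 -.009 -.009 0 0 0;-1 0 -.009 -.009 0 0 0;-1 0 -.009 -.009 0 0 0;-1 0 -.009 -.009 0 0 0;-1 0 -.006 -.006 0 0 0;-1 0 0 0 0 0 0;-1 0 0 0 0 0 0'
python3 look.py clear2; python3 - <<'E'
from h import *
t,d=snapshot("top");P=cloud("top",d);g=(t[...,1]>60)&(t[...,0]<60)&(t[...,2]<90)&(P[...,2]>.06)&(P[...,2]<.085);g[:,:300]=0
print("bin rim",cv2.minAreaRect(P[g][:,:2].astype(np.float32)),g.sum())
E
```

```text
clock: 18.88
tool_pos: [0.5432, 0.0343, 0.2241]
eef_rot: [0.924, 0.005, 0.002, 0.383]
contact_force: [0.7, -1.1, -2.0]
opening: 0.131
finger_force: 40.0
lip [0.543 0.017 0.137]
187 [350. 224.] [ 0.571 -0.154  0.02 ]
111 [357. 240.] [ 0.525 -0.172  0.018]
59 [344. 245.] [ 0.511 -0.135  0.032]
bin rim ((0.5460708737373352, -0.2101024091243744), (0.15882419049739838, 0.1915891319513321), 0.7081998586654663) 440
```

View pics/clear2.png

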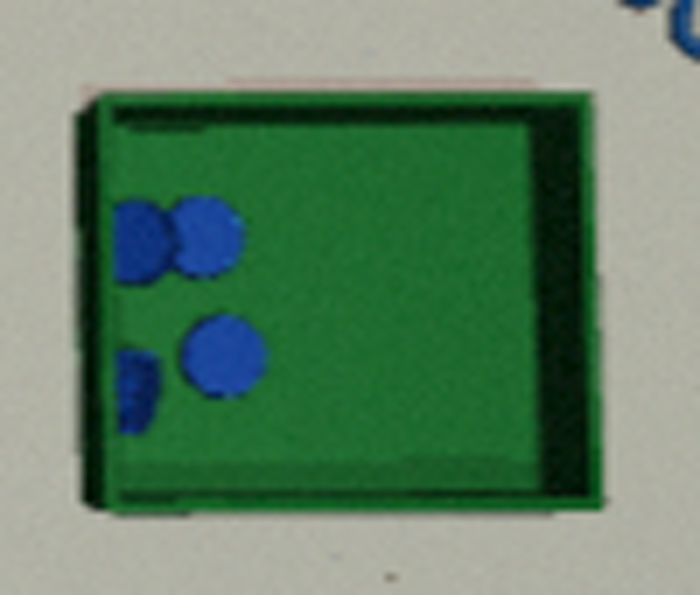

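All four caps are in the bin, at (140,240), (205,235), (225,355) and (140,390), and the bin hasn't moved. Now I return the lip over the bin.

```bash

python3 -m inch '-1 0 .005 .005 0 0 0;-1 0 .0091 .0091 0 0 0;-1 0 .0091 .0091 0 0 0;-1 0 .0091 .0091 0 0 0;-1 0 .0091 .0091 0 0 0;-1 0 .0091 .0091 0 0 0;-1 0 .0091 .0091 0 0 0;-1 0 .0091 .0091 0 0 0;-1 0 .0091 .0091 0 0 0;-1 0 .0091 .0091 0 0 0;-1 0 .0091 .0091 0 0 0;-1 0 .0091 .0091 0 0 0;-1 0 .0091 .0091 0 0 0;-1 0 .0091 .0091 0 0 0;-1 0 .0091 .0091 0 0 0;-1 0 .0091 .0091 0 0 0;-1 0 .0091 .0091 0 0 0;-1 0 .0091 .0091 0 0 0;-1 0 .0091 .0091 0 0 0;-1 0 .005 .005 0 0 0'
python3 -m inch '-1 0 -.004 .004 0 0 0;-1 0 -.005 .005 0 0 0;-1 0 -.005 .005 0 0 0;-1 0 -.005 .005 0 0 0;-1 0 -.004 .004 0 0 0;-1 0 0 0 0 0 0;-1 0 0 0 0 0 0;-1 0 0 0 0 0 0;-1 0 0 0 0 0 0;-1 0 0 0 0 0 0;-1 0 0 0 0 0 0'
python3 - <<'E'
from h import *
s=save();R_=R.from_quat(s["eef_rot"]);l=(s["tool_pos"]+R_.apply([0,-.049,.074]));print(l.round(3),s['clock'],np.abs(s['qd']).max(),R_.as_matrix()[:,2].round(3))
if .085<l[2]<.2 and abs(l[1]+.21)<.08 and abs(l[0]-.546)<.05: print(r.finish_job())
E
```

```text
clock: 20.65
tool_pos: [0.5448, -0.2144, 0.2245]
eef_rot: [0.924, 0.003, 0.001, 0.383]
contact_force: [0.1, 0.1, -2.2]
opening: 0.133
finger_force: 40.0
clock: 21.57
tool_pos: [0.5456, -0.2121, 0.1918]
eef_rot: [0.924, 0.004, 0.002, 0.382]
contact_force: [-0.3, -1.0, -1.5]
opening: 0.13
finger_force: 40.0
[ 0.546 -0.23   0.105] 21.5667 0.0015633118003112638 [ 0.007 -0.707 -0.708]
the job is handed in; nothing more can be done
None
```

The job is handed in at 21.6 s: all four caps are in the bin, which has not moved, and the tray is still gripped, tipped about 45°, with its front edge over the bin about 35 mm above the rim.

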